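# Put the lids back on the round tins

## Robot

A 7-joint arm with a two-finger parallel gripper is mounted at the origin on the work surface. World frame = base frame: x ahead of the robot, y to its left, z up, the work surface at z = 0. Lengths are in m, angles in rad, forces in N, time in s.
With the tool pointing down it reaches from about 0.425 to 0.975 m from the base axis. Payload 16.7 kg.
Tool frame: the origin (TCP) lies midway between the tips of the shut fingers; the grasp point (between the pads) lies 19 mm behind it; z points along the fingers, y is the line along which they close (so a half turn about z gives the same grasp; the last joint's range is limited). The gripper opens to 85 mm and grips with 20 to 120 N. Pads are 22 mm wide; open, the fingers measure 114 mm over their backs; the gripper's body (76 mm by 85 mm) begins 54 mm behind the grasp point. The pads swing forward as they close: fully open they stand 13 mm farther back than shut.
Start: joints at [1, 0.426, 0.074, 1.606, -0.034, 1.111, -0.067], TCP at [0.276, -0.616, 0.192] pointing down, gripper open.
Joint ranges: [-2.85, 2.85], [-0.5, 2.14], [-1.23, 1.37], [0.21, 2.46], [-1.02, 4.16], [0.16, 2.05], [-2.73, 2.73]. Speed limits (rad/s): [1.89, 1.89, 2.39, 2.39, 3.01, 3.01, 3.01].

## Interface

Orientations are given as a rotation vector (axis times angle).
In Python, from bench import manip, get_image, close_job, models gives the robot as it stands.
- The arm moves only by the tool servo_tool, never from a script. Its argument "plan" is a list of rows, each a list of 4 numbers: the shift along the tool's x, y, z in mm, then the turn about the tool's z in rad. In form: [[tx, ty, tz, roll], ...]. A call has 1 to 10 rows; each row shifts and turns the commanded pose from where the row before left it, along the tool's axes as they then stand; what a row does not reach is not made up. A row lasts 1/12 s, in which the tool goes at most 41.7 mm and 7.16 degrees, less where a joint would pass 70% of its speed; a pose out of reach is approached as far as the arm can. A call is refused whole if a number of a shift passes 41.7 or a number of a turn 0.125, either way. A call with a gripper value outside its range is refused whole. "gripper" is the closure, from -1 (fully open) to 1 (shut), set as the call begins (left out, the last holds). The fingers move at their own pace and stop on an object; the grip force is fixed at half the most. Time passes only in rows, so rows that do not move let the fingers close. It gives the time, the measured TCP pose, the force, the opening and the grip force at its end, in the units of the state.
- manip.observe(): the state, without advancing time (a new reading comes with each control period).
- get_image(name): name is "side" or "top"; returns a dict with "pixels" (480x640x3 uint8, red, green, blue), "vfov" (degrees; the focal length in pixels is half the picture's height over the tangent of half this angle, whatever the lens; pixels are square), "cx", "cy" (the principal point, pixels), "dist" ([k1, k2, p1, p2, k3] as OpenCV has them; the pictures are not rectified), "rvec" (rotation vector, rad) and "tvec" (3), from world to camera coordinates, as OpenCV has them. Camera axes: x right, y down, z forward; pixel columns grow to the right and rows downward; lengths in m; the calibration is good to about 2 mm. A picture is of the moment at which its call begins. There is no depth.
- close_job(): hands the job in; it is judged then, once.
Trained networks look in the newest picture that a camera, given by its name, has taken for a name from the list of things; names that differ only in an ending like _2 or _b are one class to them, and where a whole thing is asked for, a point or a joint stands for the part that bears it (a point fixed in the world has none). Each returns a list of dicts, best first, with "conf" (0 to 1); they miss things now and then, are a little off and sometimes report something else, mostly with a low value. They report only what shows in the picture. A call takes as long as a camera call.
- models.silhouettes(target, camera): "region" (480x640 bool, what is visible of it) and "bbox" ([centre column, centre row, width, height] in pixels, round what is visible of it).
- models.spot_point(target, camera): "uv" ([column, row] in pixels: a listed point, or the origin of a listed thing).
The state is a dict: "time": time; "qpos": joint angles; "joint_velocities": joint speeds; "tau": joint torques, N m; "tcp_pos": TCP position; "tool_rot": TCP orientation; "ft_force": force on the tool from outside, world axes, zero at the start; "torque": the same for the moment, N m; "grip_width": finger opening in m; "gripper_force": force on a finger pad.
Only numpy, scipy, OpenCV 4.12 (cv2) and the standard library are available. Lean on these libraries where they do the work, as an engineer would, in place of code of your own. Each camera call takes 0.05 s, during which the arm holds its last target. There are 200 camera calls.

## Task

The washed food tins are dry: close each of the three round tins with its own round lid, the one whose size matches, so that every lid sits flat and fully down on its rim. Leave the tins standing where they are, and leave the square lid, the salt shaker, the snack box and the bamboo fork alone.

Things in the scene. Friction and masses are not known exactly. Their poses are not given: they have to be found in the camera images.
- tin_large: large round open aluminium food tin, upright, loose: 124 mm outside diameter, 58 mm tall, 4 mm wall (mouth 116 mm across), 4 mm floor. Origin: centre of its underside, on the counter; z up its axis.
- tin_medium: medium round open aluminium food tin, upright, loose: 98 mm outside diameter, 54 mm tall, 4 mm wall (mouth 90 mm across), 4 mm floor. Origin: centre of its underside, on the counter; z up its axis.
- tin_small: small round open aluminium food tin, upright, loose: 72 mm outside diameter, 50 mm tall, 4 mm wall (mouth 64 mm across), 4 mm floor. Origin: centre of its underside, on the counter; z up its axis.
- lid_large: round lid of the large tin, loose, right way up: aluminium disc 128 mm in diameter (z 8 to 13 mm) over a white plug 98 mm in diameter (z 0 to 8 mm) that enters the mouth with 9 mm play all round; black cylindrical knob, 26 mm diameter (z 13 to 39 mm). Origin: centre of the plug's underside, z up. Closed, the disc rests on the rim and the origin is 50 mm above the tin's origin.
- lid_medium: round lid of the medium tin, loose, right way up: aluminium disc 102 mm in diameter (z 8 to 13 mm) over a white plug 72 mm in diameter (z 0 to 8 mm) that enters the mouth with 9 mm play all round; black cylindrical knob, 26 mm diameter (z 13 to 39 mm). Origin: centre of the plug's underside, z up. Closed, the disc rests on the rim and the origin is 46 mm above the tin's origin.
- lid_small: round lid of the small tin, loose, right way up: aluminium disc 76 mm in diameter (z 8 to 13 mm) over a white plug 46 mm in diameter (z 0 to 8 mm) that enters the mouth with 9 mm play all round; black cylindrical knob, 26 mm diameter (z 13 to 39 mm). Origin: centre of the plug's underside, z up. Closed, the disc rests on the rim and the origin is 42 mm above the tin's origin.
- lid_square: square aluminium lid that fits none of the round tins, lies among the round lids: 92 x 92 mm plate with a square plug and the same black knob, same heights. Origin: centre of the underside, z up. To be left alone.
- shaker: glass salt shaker with steel twist top, bystander: 42 mm diameter, 66 mm tall, standing. Origin: centre of its underside, z up.
- snack_box: closed plastic snack box with hinged grey flap, bystander: 85 x 125 x 47 mm (x, y, z). Origin: centre of its underside, z up.
- fork: bamboo fork lying flat, bystander: 160 mm long along its x (prongs to +x), 24 mm wide, 5 mm thick. Origin: on its underside, 73 mm from the handle's end.

How it is judged:
At the end, for the whole second after the job is handed in: Each round lid lies on the tin of its own size: centres within 12 mm horizontally, seated height within 4 mm, lid and tin within 0.06 rad of level, tins standing on the counter, all released and at rest (horizontal distance between lid_large and tin_large below 0.012 m and z of lid_large in the frame of tin_large between 0.046 and 0.054 m and angle between each of lid_large, tin_large, lid_medium, tin_medium, lid_small, tin_small's own z axis and vertical below 0.06 rad and height (world z) of each of tin_large, tin_medium, tin_small below 0.006 m and linear speed of each of lid_large, tin_large, lid_medium, tin_medium, lid_small, tin_small below 0.02 m/s and horizontal distance between lid_medium and tin_medium below 0.012 m and z of lid_medium in the frame of tin_medium between 0.042 and 0.05 m and horizontal distance between lid_small and tin_small below 0.012 m and z of lid_small in the frame of tin_small between 0.038 and 0.046 m); the robot touches nothing.
It fails at once if a round tin is shoved more than 50 mm from its place (distance of any of tin_large, tin_medium, tin_small from where it was at the start of the episode above 0.05 m).
It fails at once if the square lid is moved more than 30 mm (distance of lid_square from where it was at the start of the episode above 0.03 m).
It fails at once if the salt shaker is tipped or moved more than 30 mm (distance of shaker from where it was at the start of the episode above 0.03 m or angle between shaker's own z axis and vertical above 0.4 rad).
It fails at once if the snack box is moved more than 30 mm (distance of snack_box from where it was at the start of the episode above 0.03 m).
It fails at once if the bamboo fork is moved more than 30 mm (distance of fork from where it was at the start of the episode above 0.03 m).
It also fails if it takes over 93 s, if anything falls off the work surface, if the arm or the gripper's body presses on something with over 40 N, if the wrist force passes 120 N, or if a joint passes its speed limit or range.

## Working session

There is one attempt and no reset: what is moved stays moved. The work goes in short steps, Python scripts to look and compute and a tool call to move; the robot and the scene stay as the last step left them, time stands still between calls to the robot, and variables do not carry over. Pictures are saved under pics/ and viewed, at most 14 in all, crops included, and the job is handed in when it is done.

Besides the shell and the picture viewer there is one more tool, called as name(argument=value, ...) on one line, values as JSON. servo_tool: Moves the arm, as the interface text tells. Its arguments: {"type":"object","properties":{"plan":{"type":"array","items":{"type":"array","items":{"type":"number"}}},"gripper":{"type":"number"}},"required":["plan"]}

```bash
mkdir -p pics; cat > h.py <<'E'
import numpy as np,cv2
from bench import manip,get_image,close_job,models
def ray(im,uv):
    f=240/np.tan(np.radians(im['vfov'])/2)
    K=np.array([[f,0,im['cx']],[0,f,im['cy']],[0,0,1]])
    n=cv2.undistortPoints(np.array(uv,float).reshape(-1,1,2),K,np.array(im['dist'],float)).reshape(-1,2)
    R=cv2.Rodrigues(np.array(im['rvec'],float))[0];t=np.array(im['tvec'],float)
    return -R.T@t,np.c_[n,np.ones(len(n))]@R
def onz(im,uv,z):
    c,d=ray(im,uv);return c+d*((z-c[2])/d[:,2])[:,None]
def save(im,n): cv2.imwrite(f'pics/{n}.png',im['pixels'][:,:,::-1])
E
python3 - <<'E'
from h import *
np.set_printoptions(precision=4,suppress=True)
a=get_image('top');save(a,'top0');b=get_image('side');save(b,'side0')
for im in(a,b):print(ray(im,[[320,240]]))
Z=dict(tin_large=0,tin_medium=0,tin_small=0,lid_large=0,lid_medium=0,lid_small=0,lid_square=0,shaker=0,snack_box=0,fork=0)
for n in Z:
  for c,im in(('top',a),('side',b)):
    for r in models.spot_point(n,c)[:2]:
      print(n,c,round(r['conf'],2),np.round(r['uv'],1),onz(im,[r['uv']],0)[0])
print(manip.observe())
E
```

```text
(array([ 0.3892, -0.0072,  1.4751]), array([[ 0.0952, -0.0021, -0.9955]]))
(array([0.0498, 0.9325, 0.7983]), array([[ 0.3557, -0.7187, -0.5974]]))
tin_large top 0.97 [391.3 203. ] [ 0.6204 -0.1867  0.    ]
tin_large side 0.96 [317.6 198.6] [ 0.6132 -0.1956  0.    ]
tin_large side 0.64 [334.2 280.4] [0.4309 0.0944 0.    ]
tin_medium top 0.59 [322.4 196.7] [ 0.6375 -0.0171  0.    ]
tin_medium side 0.83 [275.9 231.7] [ 0.6406 -0.0131  0.    ]
tin_small top 0.95 [228.  188.2] [0.6609 0.2159 0.    ]
tin_small side 0.96 [216.3 285. ] [0.661  0.2178 0.    ]
lid_large top 0.96 [203.8 272.6] [0.4529 0.2739 0.    ]
lid_large side 0.76 [284.4 327.5] [0.462 0.268 0.   ]
lid_medium top 0.86 [352.9 265.4] [ 0.4674 -0.09    0.    ]
lid_medium side 0.17 [218.7 284.6] [0.6569 0.2144 0.    ]
lid_small top 0.78 [424.9 269. ] [ 0.4571 -0.2655  0.    ]
lid_small side 0.9 [380. 200.] [ 0.4561 -0.2595  0.    ]
lid_square top 0.84 [277.3 281.7] [0.4293 0.0945 0.    ]
lid_square side 0.95 [332.6 285.3] [0.4273 0.1108 0.    ]
shaker top 0.8 [183.  215.6] [0.5936 0.3265 0.    ]
shaker side 0.71 [206.7 327.9] [
[... 238 characters left out ...]
1 0.    ]
snack_box side 0.28 [393.9 165.1] [ 0.4871 -0.4585  0.    ]
fork top 0.86 [507.1 251.8] [ 0.4974 -0.4681  0.    ]
fork side 0.53 [394.2 165.2] [ 0.4861 -0.4583  0.    ]
{'time': 1.1, 'qpos': array([ 0.9995,  0.4261,  0.0739,  1.606 , -0.0341,  1.1108, -0.0671]), 'joint_velocities': array([ 0.0006,  0.    , -0.0026,  0.0008,  0.001 , -0.0012,  0.0005]), 'tau': array([  0.001 , -94.9542,   3.7567, -46.3898,   0.0189,   0.0024,
         0.    ]), 'tcp_pos': array([ 0.2763, -0.6158,  0.1916]), 'tool_rot': array([-3.0719, -0.6576, -0.    ]), 'ft_force': array([ 0.327 , -0.3482, -1.0777]), 'torque': array([0.0105, 0.0294, 0.0088]), 'gripper_force': 0.0, 'grip_width': 0.08514055058750919}
```

View pics/top0.png

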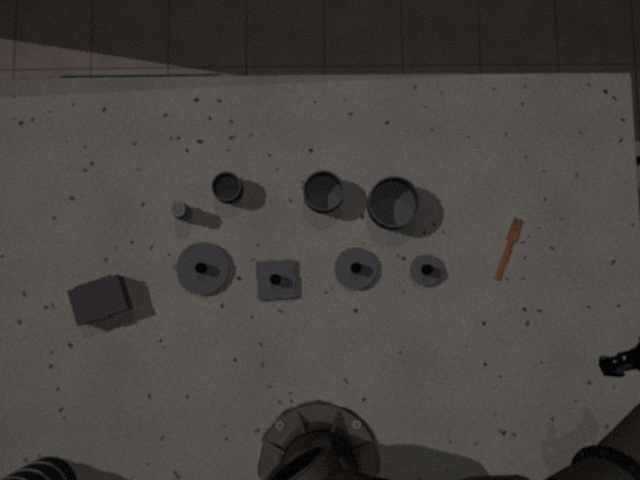

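View pics/side0.png

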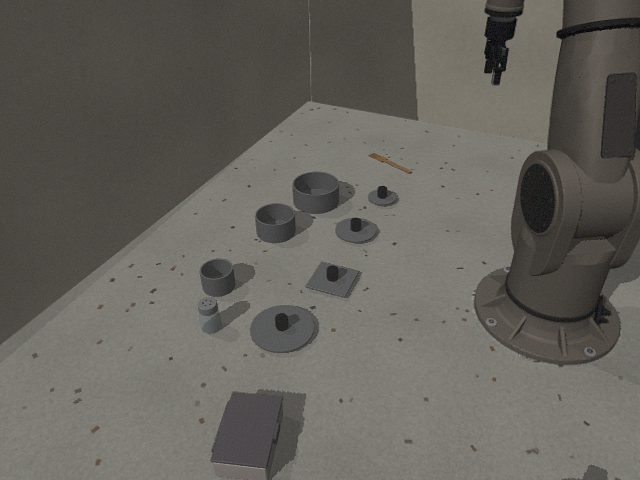

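Top: lids at px (203,268), (357,268), (428,269); square (277,280); tins at (227,187), (323,191), (393,203). Side confirms this, with all standing and open. Next I fit positions to the silhouettes.

```bash
cat >> h.py <<'E'
from scipy.optimize import least_squares
def proj(im,P):
    f=240/np.tan(np.radians(im['vfov'])/2)
    K=np.array([[f,0,im['cx']],[0,f,im['cy']],[0,0,1]])
    return cv2.projectPoints(P,np.array(im['rvec'],float),np.array(im['tvec'],float),K,np.array(im['dist'],float))[0].reshape(-1,2)
th=np.linspace(0,2*np.pi,90)
def ring(r,z): return np.c_[r*np.cos(th),r*np.sin(th),0*th+z]
S={}
for n,D,H in(('large',.124,.058),('medium',.098,.054),('small',.072,.050)):
    S['tin_'+n]=np.r_[ring(D/2,0),ring(D/2,H)]
    S['lid_'+n]=np.r_[ring(D/2+.002,.008),ring(D/2+.002,.013),ring(.013,.039)]
def fit(n,ims,z=0,guess=None):
    obs=[]
    for c,im in ims.items():
        best=None
        for r in models.silhouettes(n,c):
            if guess is None: best=r;break
            e=np.hypot(*(np.array(r['bbox'][:2])-proj(im,np.array([[guess[0],guess[1],z+.02]]))[0]))
            if e<25: best=r;break
        if best: obs.append((c,im,best))
    P=S[n]
    def one(sub,x0):
        def res(p):
            o=[]
            for c,im,r in sub:
                q=proj(im,P+[p[0],p[1],z]);lo,hi=q.min(0),q.max(0)
                v,u=np.where(r['region'])
                o+=list(lo-[u.min()-.5,v.min()-.5])+list(hi-[u.max()+.5,v.max()+.5])
            return np.array(o)
        s=least_squares(res,x0,loss='soft_l1',diff_step=1e-4);return s.x,np.abs(res(s.x)).max()
    for c,im,r in obs: 
        x,e=one([(c,im,r)],guess[:2]);print(n,c,round(r['conf'],2),x.round(4),'res',e.round(1))
    if obs: x,e=one(obs,guess[:2]);print(n,'BOTH',x.round(4),e.round(1));return x
E
python3 - <<'E'
from h import *
ims={c:get_image(c) for c in('top','side')}
G=dict(tin_large=(.617,-.19),tin_medium=(.638,-.015),tin_small=(.661,.217),lid_large=(.455,.27),lid_medium=(.464,-.089),lid_small=(.457,-.262))
for n,g in G.items(): fit(n,ims,0,g)
for n in('lid_large','lid_medium','lid_small'):
  g=np.array(G[n])
  for c,im in ims.items():
    u=proj(im,np.array([[*g,.03]]))[0].astype(int)
    w=im['pixels'][u[1]-14:u[1]+14,u[0]-14:u[0]+14].max(2)
    m=(w<35).astype(np.uint8); k,l,st,ce=cv2.connectedComponentsWithStats(m)
    if k>1:
      i=1+st[1:,4].argmax();print(n,c,'knob',st[i],onz(im,[ce[i]+u-14],.033 if c=='top' else .028)[0])
E
```

```text
tin_large top 0.97 [ 0.616  -0.1872] res 0.3
tin_large side 0.73 [ 0.6128 -0.1811] res 0.6
tin_large BOTH [ 0.6155 -0.1865] 1.8
tin_medium top 0.74 [ 0.6449 -0.0195] res 0.4
tin_medium side 0.83 [ 0.6444 -0.0176] res 0.8
tin_medium BOTH [ 0.6449 -0.0191] 1.1
tin_small top 0.85 [0.6586 0.214 ] res 0.1
tin_small side 0.92 [0.6545 0.2178] res 0.7
tin_small BOTH [0.6575 0.2148] 1.7
lid_large top 0.61 [0.4638 0.2763] res 0.1
lid_large side 0.93 [0.4609 0.2781] res 0.8
lid_large BOTH [0.4626 0.277 ] 1.2
lid_medium top 0.59 [ 0.4618 -0.0955] res 0.1
lid_medium side 0.69 [ 0.4596 -0.0922] res 0.2
lid_medium BOTH [ 0.4611 -0.0949] 1.0
lid_small top 0.86 [ 0.4566 -0.265 ] res 0.2
lid_small side 0.93 [ 0.4503 -0.2574] res 0.5
lid_small BOTH [ 0.4548 -0.2645] 2.1
lid_large top knob [  6   5  19  13 140] [0.46218013 0.27125397 0.033     ]
lid_large side knob [12 10  1  2  2] [0.46551004 0.26022178 0.028     ]
lid_medium top knob [ 12  10  13  12 111] [ 0.45961325 -0.09650781  0.033     ]
lid_medium side knob [16 10  4  3  6] [ 0.46811247 -0.11161529  0.028     ]
lid_small top knob [ 10  10  15  13 122] [ 0.45379703 -0.2661492   0.033     ]
lid_small side knob [13 11  4  3  5] [ 0.46312925 -0.27539908  0.028     ]
```

servo_tool(plan=[[20, -16, 0, 0], [31, -25, 0, 0], [31, -25, 0, 0], [31, -25, 0, 0], [31, -25, 0, 0], [31, -25, 0, 0], [31, -25, 0, 0], [31, -25, 0, 0], [31, -25, 0, 0], [31, -25, 0, 0]], gripper=-1)

```text
time: 2.63
tcp_pos: [0.451, -0.2718, 0.192]
tool_rot: [3.072, 0.657, 0.001]
ft_force: [1.4, -0.3, 0.1]
grip_width: 0.0852
gripper_force: 0.0
```

```bash
cat >> h.py <<'E'
def go(x,y,z,step=38):
    s=manip.observe();R=cv2.Rodrigues(np.array(s['tool_rot'],float))[0]
    d=R.T@(np.array([x,y,z])-s['tcp_pos'])*1000
    k=int(np.ceil(np.linalg.norm(d)/step));print('t',s['time'],'tcp',np.round(s['tcp_pos'],4),'tilt',round(float(np.degrees(np.arccos(-R[2,2]))),2),'total',d.round(1),'rows',k,'each',(d/max(k,1)).round(1),'ff',np.round(s['ft_force'],1),'w',round(s['grip_width'],4),s['gripper_force'])
E
python3 -c "
from h import *
go(.4555,-.265,.192)"
```

```text
t 2.6333 tcp [ 0.451  -0.2718  0.192 ] tilt 0.04 total [ 6.8 -4.3 -0. ] rows 1 each [ 6.8 -4.3 -0. ] ff [ 1.4 -0.3  0.1] w 0.0852 0.0
```

servo_tool(plan=[[7, -4, 22, 0], [0, 0, 36, 0], [0, 0, 36, 0], [0, 0, 30, 0], [0, 0, 8, 0], [0, 0, 0, 0]])

```text
time: 3.13
tcp_pos: [0.454, -0.2664, 0.058]
tool_rot: [-3.07, -0.657, 0.005]
ft_force: [0.0, 0.1, 0.4]
grip_width: 0.0851
gripper_force: 0.0
```

```bash
python3 -c "
from h import *
go(.4555,-.265,.017)
a=get_image('side');b=get_image('top')
f=lambda im,p:cv2.resize(im['pixels'][int(p[1])-50:int(p[1])+50,int(p[0])-65:int(p[0])+65],None,fx=3,fy=5 and 3,interpolation=2)
P=np.array([[.4555,-.265,.04]])
cv2.imwrite('pics/c1.png',np.hstack([f(a,proj(a,P)[0]),f(b,proj(b,P)[0])])[:,:,::-1])"
```

```text
t 3.1333 tcp [ 0.454  -0.2664  0.058 ] tilt 0.21 total [ 2.  -0.6 41. ] rows 2 each [ 1.  -0.3 20.5] ff [0.  0.1 0.4] w 0.0851 0.0
```

View pics/c1.png

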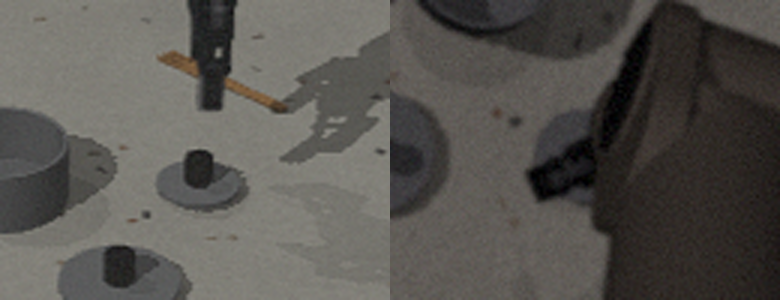

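```bash
python3 -c "
from h import *
s=manip.observe();R=cv2.Rodrigues(np.array(s['tool_rot'],float))[0]
a=get_image('side')
o=proj(a,np.array([[.4555,-.265,.04]]))[0].astype(int)
for w in(-57,-42,0,42,57):
  for z in(-13,0): print(w,z,((proj(a,(s['tcp_pos']+R@np.array([0,w,z])/1000)[None])[0]-o+[65,50])*3).round())
"
```

```text
-57 -13 [204. 150.]
-57 0 [203. 163.]
-42 -13 [203. 141.]
-42 0 [202. 154.]
0 -13 [200. 117.]
0 0 [199. 130.]
42 -13 [197.  93.]
42 0 [196. 106.]
57 -13 [196.  85.]
57 0 [195.  98.]
```

The side crop shows the knob at crop (200,152) and the fingertip at (210,108). That is higher than the predicted (203,145), so I check with markers.

```bash
python3 -c "
from h import *
s=manip.observe();R=cv2.Rodrigues(np.array(s['tool_rot'],float))[0]
a=get_image('side');b=get_image('top');out=[]
for im in(a,b):
  o=proj(im,np.array([[.4555,-.265,.08]]))[0].astype(int);k=6
  c=cv2.resize(im['pixels'][o[1]-40:o[1]+40,o[0]-32:o[0]+32],None,fx=k,fy=k,interpolation=2).astype(float)*1.6
  c=np.clip(c,0,255).astype(np.uint8).copy()
  for w,z,col in((-42,-13,(255,0,0)),(0,0,(0,255,0)),(42,-13,(0,0,255)),(-42,-73,(255,255,0)),(0,-73,(0,255,255))):
    q=(proj(im,(s['tcp_pos']+R@np.array([0,w,z])/1000)[None])[0]-o+[32,40])*k
    cv2.circle(c,tuple(int(v) for v in q),4,col,-1)
  out.append(c)
cv2.imwrite('pics/c2.png',np.hstack(out)[:,:,::-1]);print(s['tcp_pos'])"
```

```text
[ 0.45628937 -0.26760024  0.06138873]
```

View pics/c2.png

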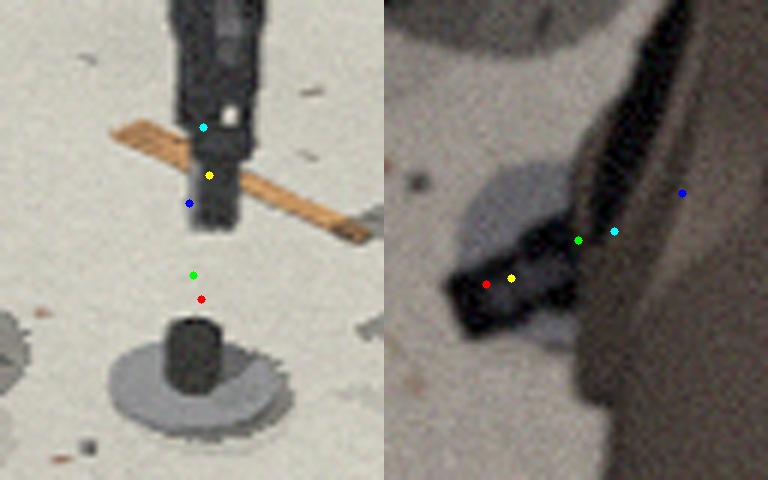

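```bash
python3 -c "
from h import *
a=get_image('side');b=get_image('top')
R=cv2.Rodrigues(np.array([-3.0719,-.6576,0]))[0];t=np.array([.2763,-.6158,.1916])
for w in(-42,0,42):
  for z in(-13,0):
    p=(t+R@np.array([0,w,z])/1000)[None]
    print(w,z,proj(a,p)[0].round(1),proj(b,p)[0].round(1))
i=cv2.imread('pics/side0.png')[20:100,460:530];j=cv2.imread('pics/top0.png')[330:400,570:640]
cv2.imwrite('pics/c3.png',np.hstack([cv2.resize(i,(350,400)),cv2.resize(j,(400,400))])*1.5)
print(manip.observe())"
```

```text
-42 -13 [491.5  97.2] [593.8 358. ]
-42 0 [490.7 101.7] [591.  357.4]
0 -13 [488.2  91.5] [611.6 349.4]
0 0 [487.4  95.9] [608.6 348.9]
42 -13 [485.  86.] [629.3 340.9]
42 0 [484.2  90.3] [626.2 340.5]
{'time': 3.4833, 'qpos': array([ 0.50699861,  0.35450623, -0.11756183,  2.04373368,  0.06031947,
        0.74429195, -0.79685331]), 'joint_velocities': array([ 0.00047139,  0.00735291, -0.00139737,  0.00625955,  0.00195437,
       -0.00400021,  0.00053628]), 'tau': array([-1.57496450e-02, -7.64267635e+01, -6.25016657e-02, -3.52327538e+01,
        1.01600602e-02,  1.84425706e-02,  4.55903937e-03]), 'tcp_pos': array([ 0.45594738, -0.2674594 ,  0.06100942]), 'tool_rot': array([3.07072590e+00, 6.57007183e-01, 2.74437118e-03]), 'ft_force': array([0.7107068 , 0.42543312, 0.31834911]), 'torque': array([ 0.01419612,  0.00911226, -0.0149956 ]), 'gripper_force': 0.0, 'grip_width': 0.08528332022080985}[ WARN:0@1.238] global loadsave.cpp:1063 imwrite_ Unsupported depth image for selected encoder is fallbacked to CV_8U.
```

View pics/c3.png

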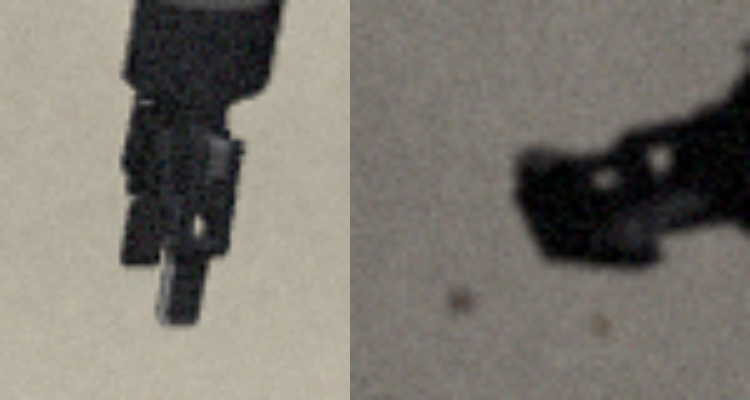

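The tip reads above its prediction in both views. Shutting the fingers puts the tips exactly at the TCP, which gives a clean check.

servo_tool(plan=[[0, 0, 0, 0], [0, 0, 0, 0], [0, 0, 0, 0], [0, 0, 0, 0], [0, 0, 0, 0], [0, 0, 0, 0], [0, 0, 0, 0], [0, 0, 0, 0]], gripper=1)

```text
time: 4.15
tcp_pos: [0.4552, -0.267, 0.0596]
tool_rot: [-3.072, -0.658, 0.0]
ft_force: [-0.3, -0.3, -1.2]
grip_width: -0.0
gripper_force: 0.0
```

```bash
cat >> h.py <<'E'
def mark(name,cen,pts,k=6,hw=32,hh=40):
    s=manip.observe();R=cv2.Rodrigues(np.array(s['tool_rot'],float))[0];out=[]
    for c in('side','top'):
        im=get_image(c);o=proj(im,np.array([cen],float))[0].astype(int);print(c,'crop origin',o-[hw,hh],'scale',k)
        q0=np.pad(im['pixels'],((60,60),(60,60),(0,0)))[o[1]-hh+60:o[1]+hh+60,o[0]-hw+60:o[0]+hw+60]
        g=np.clip(cv2.resize(q0,None,fx=k,fy=k,interpolation=2).astype(float)*1.6,0,255).astype(np.uint8).copy()
        for p,col in pts(s,R):
            q=(proj(im,np.array([p]))[0]-o+[hw,hh])*k;cv2.circle(g,tuple(int(v) for v in q),3,col,-1)
        out.append(g)
    cv2.imwrite(f'pics/{name}.png',np.hstack(out)[:,:,::-1]);print(s['tcp_pos'],s['grip_width'])
E
python3 -c "
from h import *
mark('c4',[.4555,-.265,.08],lambda s,R:[(s['tcp_pos'],(0,255,0))])"
```

```text
side crop origin [350 133] scale 6
top crop origin [398 228] scale 6
[ 0.45520245 -0.26697162  0.05956543] -2.163214893179463e-05
```

View pics/c4.png

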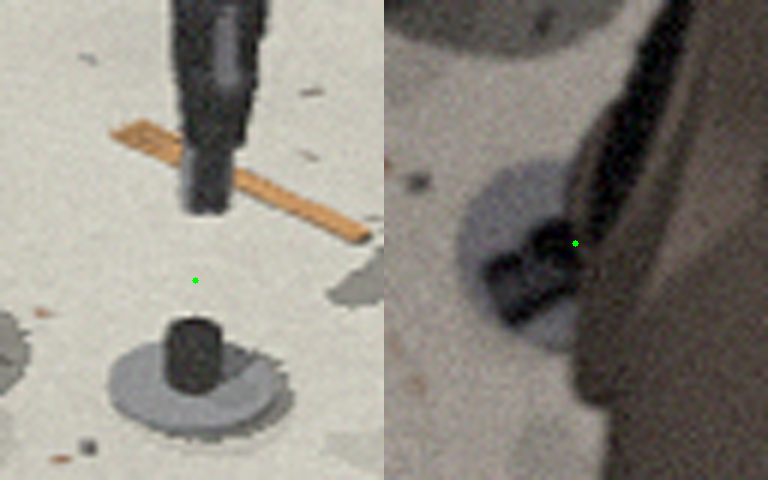

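The shut tip sits about 11 px (roughly 35 mm) above the reported TCP in the side view, and about 5 mm towards -x. So I trust vision and contact over the reported height, and descend carefully with the fingers half open.

servo_tool(plan=[[4, 0, 0, 0], [0, 0, 5, 0], [0, 0, 5, 0], [0, 0, 5, 0], [0, 0, 3, 0], [0, 0, 0, 0], [0, 0, 0, 0]], gripper=-0.4)

```text
time: 4.83
tcp_pos: [0.4586, -0.2653, 0.0413]
tool_rot: [-3.072, -0.657, 0.001]
ft_force: [0.1, 0.3, 0.2]
grip_width: 0.0599
gripper_force: 0.0
```

```bash
python3 -c "
from h import *
mark('c5',[.4555,-.265,.08],lambda s,R:[(s['tcp_pos'],(0,255,0))])
print(manip.observe()['ft_force'])"
```

```text
side crop origin [350 133] scale 6
top crop origin [398 228] scale 6
[ 0.45860087 -0.26530675  0.04125524] 0.059862814513163984
[ 0.82715075  0.42682633 -0.16539542]
```

View pics/c5.png

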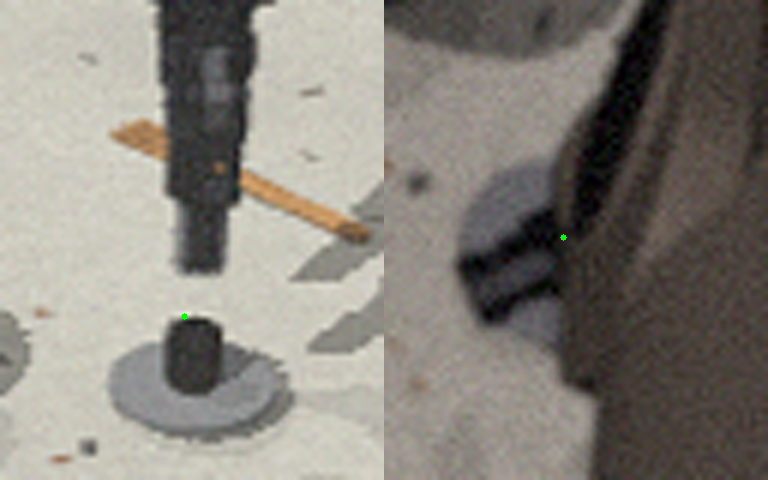

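The tip is still about 40 mm above the knob, while the reading implies about 10 mm. Lateral alignment is good (tip column 200, knob 193). I continue down.

servo_tool(plan=[[0, 0, 5, 0], [0, 0, 5, 0], [0, 0, 5, 0], [0, 0, 5, 0], [0, 0, 0, 0], [0, 0, 0, 0]])

```text
time: 5.43
tcp_pos: [0.4586, -0.2652, 0.0212]
tool_rot: [-3.071, -0.658, 0.001]
ft_force: [0.5, -0.1, 0.5]
grip_width: 0.0596
gripper_force: 0.0
```

```bash
python3 -c "
from h import *
mark('c6',[.4555,-.265,.08],lambda s,R:[(s['tcp_pos'],(0,255,0))])
print(manip.observe()['ft_force'])"
```

```text
side crop origin [350 133] scale 6
top crop origin [398 228] scale 6
[ 0.45857144 -0.2652252   0.02115828] 0.05964949341985583
[-0.07650937  0.52985588 -0.26664498]
```

View pics/c6.png

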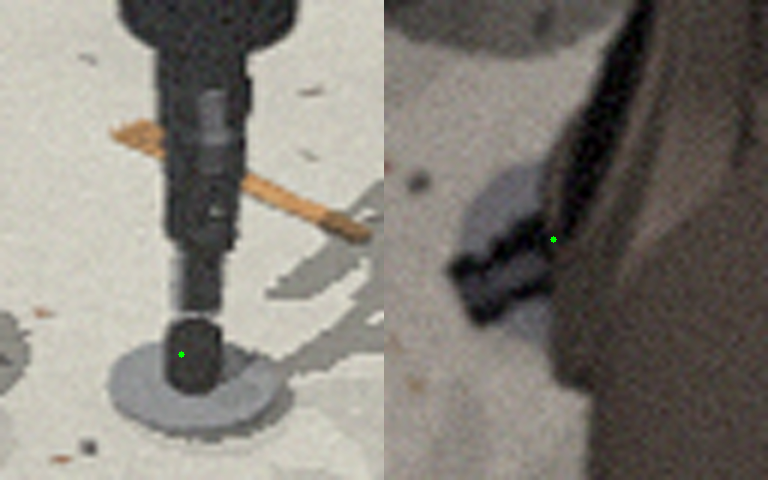

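The tip is at crop row 310, just above the knob top at 318, with no contact. I go on in smaller steps, watching force.

servo_tool(plan=[[0, 0, 5, 0], [0, 0, 5, 0], [0, 0, 0, 0], [0, 0, 0, 0]])

```text
time: 5.87
tcp_pos: [0.4586, -0.2652, 0.0112]
tool_rot: [-3.071, -0.657, 0.001]
ft_force: [-1.2, 0.5, 0.8]
grip_width: 0.0601
gripper_force: 0.0
```

servo_tool(plan=[[0, 0, 2, 0], [0, 0, 2, 0], [0, 0, 2, 0], [0, 0, 0, 0]])

```text
time: 6.2
tcp_pos: [0.4587, -0.2653, 0.0052]
tool_rot: [-3.072, -0.657, 0.001]
ft_force: [0.9, 0.0, 0.5]
grip_width: 0.06
gripper_force: 0.0
```

```bash
python3 -c "
from h import *
mark('c7',[.4555,-.265,.08],lambda s,R:[(s['tcp_pos'],(0,255,0))])
print(manip.observe()['ft_force'])"
```

```text
side crop origin [350 133] scale 6
top crop origin [398 228] scale 6
[ 0.45866218 -0.26526455  0.00524563] 0.059974162027338726
[-0.96335041  0.14532508 -0.35068411]
```

View pics/c7.png

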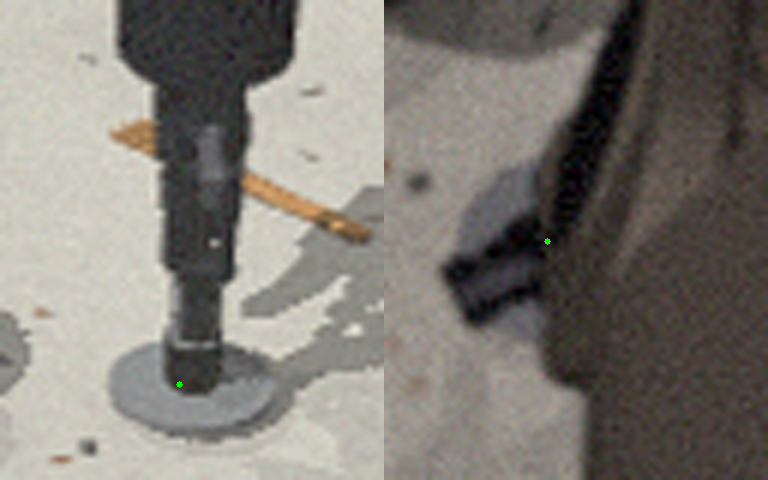

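Now the near finger passes in front of the knob (tip row 340) with no contact, so the height reading is biased low by about 36 mm. Going down further.

servo_tool(plan=[[0, 0, 4, 0], [0, 0, 4, 0], [0, 0, 4, 0], [0, 0, 4, 0], [0, 0, 0, 0], [0, 0, 0, 0]])

```text
time: 6.8
tcp_pos: [0.4586, -0.2652, -0.0108]
tool_rot: [-3.071, -0.658, 0.001]
ft_force: [0.4, -0.3, -0.8]
grip_width: 0.06
gripper_force: 0.0
```

servo_tool(plan=[[0, 0, 2, 0], [0, 0, 2, 0], [0, 0, 2, 0], [0, 0, 2, 0], [0, 0, 0, 0], [0, 0, 0, 0]])

```text
time: 7.3
tcp_pos: [0.4588, -0.2653, -0.0185]
tool_rot: [-3.072, -0.658, 0.0]
ft_force: [-0.4, 0.3, -1.1]
grip_width: 0.0598
gripper_force: 0.0
```

```bash
python3 -c "
from h import *
mark('c8',[.4555,-.265,.08],lambda s,R:[(s['tcp_pos']+[0,0,.036],(0,255,0))])
print(manip.observe()['ft_force'])"
```

```text
side crop origin [350 133] scale 6
top crop origin [398 228] scale 6
[ 0.45879428 -0.26534992 -0.01849761] 0.059802434096249364
[-0.82766017  1.5778121   0.21912648]
```

View pics/c8.png

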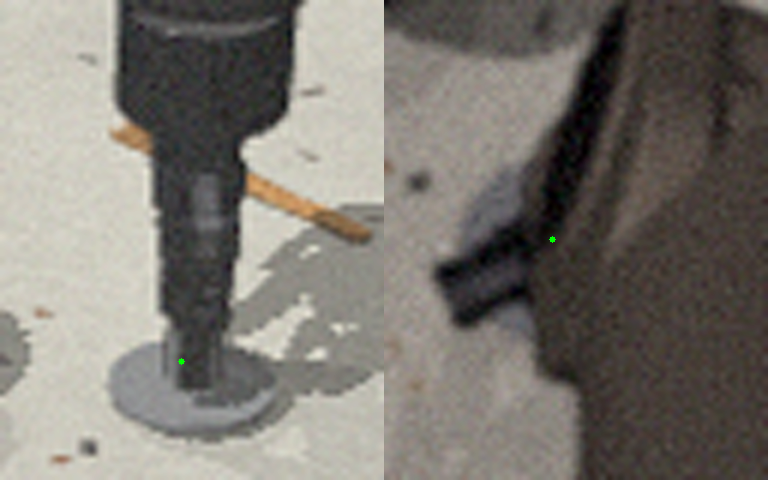

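servo_tool(plan=[[0, 0, 2, 0], [0, 0, 2, 0], [0, 0, 0, 0], [0, 0, 0, 0]])

```text
time: 7.73
tcp_pos: [0.4587, -0.2653, -0.0225]
tool_rot: [-3.072, -0.658, 0.0]
ft_force: [0.3, 0.2, 0.8]
grip_width: 0.0599
gripper_force: 0.0
```

servo_tool(plan=[[0, 0, 0, 0], [0, 0, 0, 0], [0, 0, 0, 0], [0, 0, 0, 0], [0, 0, 0, 0], [0, 0, 0, 0]], gripper=1)

```text
time: 8.23
tcp_pos: [0.4589, -0.2654, -0.022]
tool_rot: [3.072, 0.658, 0.0]
ft_force: [-1.1, 0.5, 6.1]
grip_width: 0.0244
gripper_force: 58.6
```

servo_tool(plan=[[0, 0, -5, 0], [0, 0, -20, 0], [0, 0, -30, 0], [0, 0, -30, 0], [0, 0, -20, 0], [10, -9, 0, 0], [20, -19, 0, 0], [25, -23, 0, 0], [26, -24, 0, 0], [26, -24, 0, 0]])

```text
time: 9.07
tcp_pos: [0.5163, -0.13, 0.0832]
tool_rot: [3.072, 0.656, 0.001]
ft_force: [0.6, -0.2, -0.1]
grip_width: 0.0239
gripper_force: 58.9
```

servo_tool(plan=[[26, -24, 0, 0], [26, -24, 0, 0], [26, -24, 0, 0], [26, -24, 0, 0], [26, -24, 0, 0], [26, -24, 0, 0], [26, -24, 0, 0], [26, -24, 0, 0], [20, -19, 0, 0], [10, -9, 0, 0]])

```text
time: 9.9
tcp_pos: [0.6434, 0.1716, 0.0829]
tool_rot: [-3.069, -0.663, -0.001]
ft_force: [-0.4, 0.5, -0.3]
grip_width: 0.0237
gripper_force: 58.9
```

```bash
python3 -c "
from h import *
go(.663,.2135,.083)"
```

```text
t 9.9 tcp [0.6434 0.1716 0.0829] tilt 0.11 total [ 35.1 -30.1  -0.1] rows 2 each [ 17.6 -15.1  -0. ] ff [-0.4  0.5 -0.3] w 0.0237 58.93681800691411
```

servo_tool(plan=[[18, -15, 0, 0], [17, -15, 0, 0], [0, 0, 0, 0], [0, 0, 0, 0]])

```text
time: 10.23
tcp_pos: [0.6625, 0.2093, 0.0825]
tool_rot: [-3.071, -0.66, 0.001]
ft_force: [-0.1, 0.4, -1.3]
grip_width: 0.024
gripper_force: 58.9
```

```bash
cat >> h.py <<'E'
def track(n,g,z,dz=True):
    """lid pose from the disc: per-camera silhouette fits with z free (both cams)"""
    ims={c:get_image(c) for c in('top','side')}
    for c,im in ims.items():
        for r in models.silhouettes(n,c)[:2]+models.spot_point(n,c)[:2]:
            uv=r.get('uv',r.get('bbox'));print(c,'conf',round(r['conf'],2),np.round(uv,1),'pred',proj(im,np.array([[*g,z]]))[0].round(1),'xy@z',onz(im,[uv[:2]],z)[0].round(4))
    return ims
E
python3 -c "
from h import *
s=manip.observe();print(s['tcp_pos'])
ims=track('lid_small',(.658,.2145),.105)
fit('lid_small',ims,.105,(.658,.2145)); track('tin_small',(.658,.2145),0)"
```

```text
[0.6624956  0.20933388 0.08249004]
top conf 0.56 [390.3 204.8] pred [221.8 181.2] xy@z [ 0.5998 -0.1716  0.105 ]
side conf 0.88 [212.9 242.2  37.1  27.3] pred [212.1 246.8] xy@z [0.6657 0.2004 0.105 ]
side conf 0.55 [214.4 244.1] pred [212.1 246.8] xy@z [0.6589 0.2047 0.105 ]
lid_small side 0.88 [0.6561 0.211 ] res 1.1
lid_small BOTH [0.6561 0.211 ] 1.1
side conf 0.63 [215.3 277.5  33.4  35.7] pred [218.3 284.5] xy@z [0.6776 0.1975 0.    ]
```

servo_tool(plan=[[1, -6, 10, 0], [0, 0, 15, 0], [0, 0, 15, 0], [0, 0, 8, 0], [0, 0, 0, 0], [0, 0, 0, 0], [0, 0, 0, 0]])

```text
time: 11.52
tcp_pos: [0.6615, 0.2146, 0.0351]
tool_rot: [-3.072, -0.657, -0.001]
ft_force: [0.0, -0.6, -0.6]
grip_width: 0.0237
gripper_force: 58.9
```

```bash
python3 -c "
from h import *
s=manip.observe();print(s['tcp_pos'],s['ft_force']);z=s['tcp_pos'][2]+.022;print(z)
ims=track('lid_small',(.658,.2145),z)
fit('lid_small',ims,z,(.658,.2145))
mark('c9',[.658,.2145,.07],lambda s,R:[])"
```

```text
[0.66148181 0.21460279 0.0350502 ] [ 0.02213695 -0.61078541 -0.57147451]
0.057050199879151046
side conf 0.7 [213.3 260.5  35.7  25. ] pred [215.  264.5] xy@z [0.6692 0.2046 0.0571]
side conf 0.17 [356.  230.9  44.   20.5] pred [215.  264.5] xy@z [ 0.4305 -0.0262  0.0571]
side conf 0.72 [215.8 265.4] pred [215.  264.5] xy@z [0.6547 0.2163 0.0571]
lid_small side 0.7 [0.6582 0.2152] res 0.9
lid_small BOTH [0.6582 0.2152] 0.9
side crop origin [182 219] scale 6
top crop origin [192 144] scale 6
[0.6613091  0.21447134 0.03491866] 0.023878706305213538
```

View pics/c9.png

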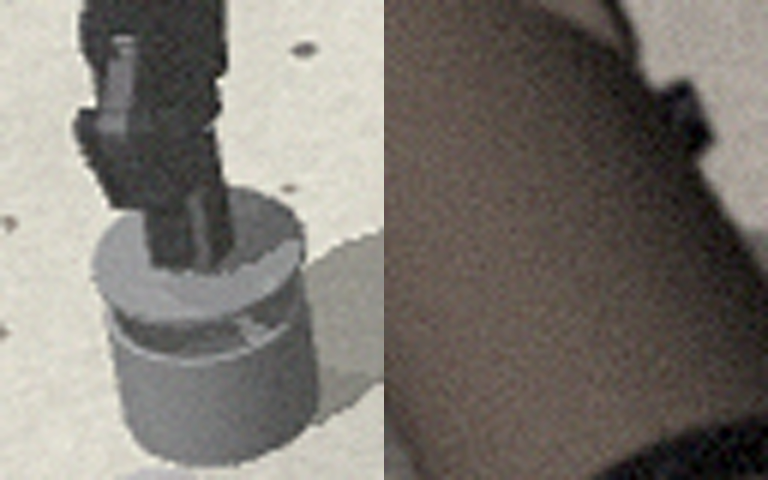

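The held lid hovers over the small tin, its disc spanning crop 93–305 and the rim 108–314. After allowing for perspective lean, it is about 3 mm left and its depth is right. I correct and lower it.

servo_tool(plan=[[-3, 1, 0, 0], [0, 0, 4, 0], [0, 0, 4, 0], [0, 0, 3, 0], [0, 0, 2, 0], [0, 0, 1, 0], [0, 0, 0, 0], [0, 0, 0, 0]])

```text
time: 12.68
tcp_pos: [0.6588, 0.2124, 0.0206]
tool_rot: [-3.072, -0.658, -0.0]
ft_force: [-0.3, -0.4, -0.3]
grip_width: 0.0235
gripper_force: 58.9
```

servo_tool(plan=[[0, 0, 1, 0], [0, 0, 0, 0], [0, 0, 0, 0]])

```text
time: 12.93
tcp_pos: [0.6591, 0.2125, 0.02]
tool_rot: [-3.072, -0.658, -0.001]
ft_force: [-0.4, -0.3, 3.6]
grip_width: 0.0239
gripper_force: 59.3
```

servo_tool(plan=[[0, 0, 0, 0], [0, 0, 0, 0], [0, 0, 0, 0], [0, 0, 0, 0], [0, 0, -5, 0], [0, 0, -15, 0], [0, 0, -25, 0], [0, 0, -25, 0], [0, 0, -10, 0], [0, 0, 0, 0]], gripper=-0.4)

```text
time: 13.77
tcp_pos: [0.6606, 0.2131, 0.104]
tool_rot: [-3.071, -0.657, -0.008]
ft_force: [0.3, 0.4, -0.3]
grip_width: 0.0598
gripper_force: 0.0
```

servo_tool(plan=[[-15, 10, 0, 0], [-30, 20, 0, 0], [-32, 21, 0, 0], [-32, 21, 0, 0], [-32, 21, 0, 0], [-32, 21, 0, 0], [-32, 21, 0, 0], [-32, 21, 0, 0], [-32, 21, 0, 0], [-20, 14, 0, 0]])

```text
time: 14.6
tcp_pos: [0.4706, -0.0832, 0.0996]
tool_rot: [3.072, 0.654, -0.002]
ft_force: [1.0, -1.2, 0.4]
grip_width: 0.0598
gripper_force: 0.0
```

```bash
python3 -c "
from h import *
go(.463,-.096,.04)
ims={c:get_image(c) for c in('top','side')}
fit('lid_small',ims,.042,(.658,.2145));fit('tin_small',ims,0,(.658,.2145))
go(.463,-.096,.04)"
```

```text
t 14.6 tcp [ 0.4706 -0.0832  0.0996] tilt 0.07 total [-12.1   8.6  59.6] rows 2 each [-6.1  4.3 29.8] ff [ 1.  -1.2  0.4] w 0.0598 0.0
lid_small top 0.91 [0.6566 0.2104] res 0.4
lid_small side 0.68 [0.6549 0.212 ] res 0.5
lid_small BOTH [0.656  0.2109] 0.7
tin_small top 0.45 [0.6027 0.194 ] res 22.5
tin_small side 0.7 [0.6525 0.2208] res 11.6
tin_small BOTH [0.6527 0.2201] 25.5
t 14.9 tcp [ 0.4738 -0.0794  0.0997] tilt 0.03 total [-16.7  10.7  59.7] rows 2 each [-8.4  5.4 29.9] ff [0.7 0.9 0.1] w 0.0598 0.0
```

servo_tool(plan=[[-16, 9, 0, 0], [0, 0, 15, 0], [0, 0, 25, 0], [0, 0, 25, 0], [0, 0, 20, 0], [0, 0, 10, 0], [0, 0, 8, 0], [0, 0, 5, 0], [0, 0, 0, 0], [0, 0, 0, 0]])

```text
time: 15.73
tcp_pos: [0.4629, -0.0949, -0.0079]
tool_rot: [3.072, 0.658, 0.001]
ft_force: [-0.8, -0.0, 0.2]
grip_width: 0.0597
gripper_force: 0.0
```

servo_tool(plan=[[0, 0, 5, 0], [0, 0, 4, 0], [0, 0, 3, 0], [0, 0, 2, 0], [0, 0, 0, 0], [0, 0, 0, 0], [0, 0, 0, 0]])

```text
time: 16.32
tcp_pos: [0.4625, -0.095, -0.0223]
tool_rot: [-3.072, -0.658, -0.0]
ft_force: [-0.2, -0.5, -0.3]
grip_width: 0.0598
gripper_force: 0.0
```

servo_tool(plan=[[0, 0, 0, 0], [0, 0, 0, 0], [0, 0, 0, 0], [0, 0, 0, 0], [0, 0, 0, 0], [0, 0, 0, 0]], gripper=1)

```text
time: 16.82
tcp_pos: [0.4625, -0.095, -0.022]
tool_rot: [3.072, 0.658, 0.0]
ft_force: [-2.8, -0.2, 9.7]
grip_width: 0.024
gripper_force: 58.4
```

servo_tool(plan=[[0, 0, -5, 0], [0, 0, -20, 0], [0, 0, -30, 0], [0, 0, -25, 0], [0, 0, -20, 0], [20, 1, 0, 0], [35, 1, 0, 0], [35, 1, 0, 0], [35, 1, 0, 0], [35, 1, 0, 0]])

```text
time: 17.65
tcp_pos: [0.6117, -0.0334, 0.078]
tool_rot: [3.072, 0.657, 0.0]
ft_force: [0.2, -0.4, -1.0]
grip_width: 0.0239
gripper_force: 59.1
```

servo_tool(plan=[[25, 1, 0, 0], [16, 0, 0, 0], [0, 0, 10, 0], [0, 0, 15, 0], [0, 0, 10, 0], [0, 0, 0, 0], [0, 0, 0, 0], [0, 0, 0, 0], [0, 0, 0, 0]])

```text
time: 18.4
tcp_pos: [0.6486, -0.0183, 0.0436]
tool_rot: [3.072, 0.657, 0.002]
ft_force: [0.4, 1.3, -1.4]
grip_width: 0.0242
gripper_force: 59.1
```

```bash
python3 -c "
from h import *
go(.648,-.018,.04)
s=manip.observe();z=s['tcp_pos'][2]+.022
ims=track('lid_medium',(.645,-.019),z)
fit('lid_medium',ims,z,(.645,-.019))
mark('c10',[.645,-.019,.07],lambda s,R:[])"
```

```text
t 18.4 tcp [ 0.6486 -0.0183  0.0436] tilt 0.07 total [-0.4 -0.6  3.6] rows 1 each [-0.4 -0.6  3.6] ff [ 0.4  1.3 -1.4] w 0.0242 59.12312661297619
side conf 0.79 [273.6 205.3  43.6  22.7] pred [273.8 208.2] xy@z [ 0.6521 -0.0302  0.0656]
side conf 0.67 [274.1 210.8] pred [273.8 208.2] xy@z [ 0.6388 -0.0094  0.0656]
lid_medium side 0.79 [ 0.6453 -0.0146] res 0.9
lid_medium BOTH [ 0.6453 -0.0146] 0.9
side crop origin [241 166] scale 6
top crop origin [291 148] scale 6
[ 0.64831931 -0.01817522  0.0427788 ] 0.023914080126420597
```

View pics/c10.png

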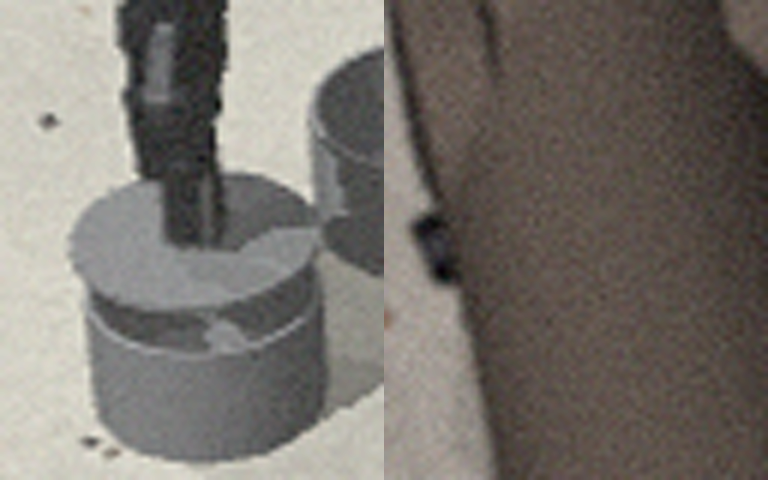

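Disc spans crop 68–320 and rim 86–324, so the lid is about 3 mm left. Correct and lower.

servo_tool(plan=[[-3, 0.5, 0, 0], [0, 0, 5, 0], [0, 0, 4, 0], [0, 0, 4, 0], [0, 0, 3, 0], [0, 0, 1, 0], [0, 0, 1, 0], [0, 0, 0, 0], [0, 0, 0, 0]])

```text
time: 19.65
tcp_pos: [0.6458, -0.0198, 0.0247]
tool_rot: [-3.072, -0.658, -0.0]
ft_force: [-0.8, 0.6, -1.0]
grip_width: 0.0237
gripper_force: 59.1
```

servo_tool(plan=[[0, 0, 1, 0], [0, 0, 0, 0], [0, 0, 0, 0]])

```text
time: 19.9
tcp_pos: [0.646, -0.0199, 0.0241]
tool_rot: [3.072, 0.658, 0.001]
ft_force: [-1.6, 0.1, 4.3]
grip_width: 0.0238
gripper_force: 59.6
```

servo_tool(plan=[[0, 0, 0, 0], [0, 0, 0, 0], [0, 0, 0, 0], [0, 0, 0, 0], [0, 0, -5, 0], [0, 0, -15, 0], [0, 0, -25, 0], [0, 0, -25, 0], [0, 0, -10, 0], [0, 0, 0, 0]], gripper=-0.4)

```text
time: 20.73
tcp_pos: [0.6474, -0.0198, 0.1068]
tool_rot: [3.071, 0.657, 0.007]
ft_force: [-0.0, 0.5, 0.7]
grip_width: 0.0597
gripper_force: 0.0
```

servo_tool(plan=[[-2, -20, 0, 0], [-5, -36, 0, 0], [-5, -36, 0, 0], [-5, -36, 0, 0], [-5, -36, 0, 0], [-5, -36, 0, 0], [-5, -36, 0, 0], [-5, -36, 0, 0], [-5, -36, 0, 0], [-2, -20, 0, 0]])

```text
time: 21.57
tcp_pos: [0.4684, 0.2647, 0.1032]
tool_rot: [-3.07, -0.663, 0.002]
ft_force: [-0.1, 0.1, 0.2]
grip_width: 0.0598
gripper_force: 0.0
```

servo_tool(plan=[[0, -16, 0, 0], [0, 0, 0, 0], [0, 0, 0, 0], [0, 0, 0, 0]])

```text
time: 21.9
tcp_pos: [0.4649, 0.2751, 0.1032]
tool_rot: [3.072, 0.657, -0.001]
ft_force: [0.5, -0.7, -1.0]
grip_width: 0.0598
gripper_force: 0.0
```

```bash
python3 -c "
from h import *
ims={c:get_image(c) for c in('top','side')}
fit('lid_medium',ims,.046,(.645,-.019))
fit('lid_large',{'side':ims['side']},0,(.462,.2755))
go(.465,.2765,.04)"
```

```text
lid_medium top 0.81 [ 0.6453 -0.023 ] res 0.4
lid_medium BOTH [ 0.6453 -0.023 ] 0.4
lid_large side 0.95 [0.4618 0.2785] res 1.3
lid_large BOTH [0.4618 0.2785] 1.3
t 22.15 tcp [0.4651 0.2752 0.1035] tilt 0.01 total [ 0.4 -1.2 63.5] rows 2 each [ 0.2 -0.6 31.8] ff [ 0.6 -0.7  0. ] w 0.0601 0.0
```

Medium lid within about 4 mm. On to the large lid.

servo_tool(plan=[[0, -1, 15, 0], [0, 0, 25, 0], [0, 0, 25, 0], [0, 0, 20, 0], [0, 0, 15, 0], [0, 0, 8, 0], [0, 0, 4, 0], [0, 0, 0, 0], [0, 0, 0, 0]])

```text
time: 22.9
tcp_pos: [0.4648, 0.2771, -0.0077]
tool_rot: [-3.072, -0.657, -0.001]
ft_force: [-0.0, -0.2, 0.5]
grip_width: 0.0598
gripper_force: 0.0
```

servo_tool(plan=[[0, 0, 5, 0], [0, 0, 4, 0], [0, 0, 3, 0], [0, 0, 1, 0], [0, 0, 0, 0], [0, 0, 0, 0], [0, 0, 0, 0]])

```text
time: 23.48
tcp_pos: [0.4645, 0.277, -0.0212]
tool_rot: [-3.072, -0.658, -0.0]
ft_force: [-0.9, -0.3, -0.1]
grip_width: 0.0599
gripper_force: 0.0
```

servo_tool(plan=[[0, 0, 0, 0], [0, 0, 0, 0], [0, 0, 0, 0], [0, 0, 0, 0], [0, 0, 0, 0], [0, 0, 0, 0]], gripper=1)

```text
time: 23.98
tcp_pos: [0.4645, 0.277, -0.021]
tool_rot: [-3.072, -0.658, -0.0]
ft_force: [-1.8, -1.3, 6.5]
grip_width: 0.0236
gripper_force: 58.6
```

servo_tool(plan=[[0, 0, -5, 0], [0, 0, -20, 0], [0, 0, -30, 0], [0, 0, -30, 0], [0, 0, -25, 0], [0, 0, -10, 0], [-1, 10, 0, 0], [-3, 25, 0, 0], [-4, 35, 0, 0], [-4, 36, 0, 0]])

```text
time: 24.82
tcp_pos: [0.4961, 0.1737, 0.0973]
tool_rot: [3.071, 0.66, -0.003]
ft_force: [1.3, -0.9, -0.2]
grip_width: 0.0237
gripper_force: 59.1
```

servo_tool(plan=[[-4, 36, 0, 0], [-4, 36, 0, 0], [-4, 36, 0, 0], [-4, 36, 0, 0], [-4, 36, 0, 0], [-4, 36, 0, 0], [-4, 36, 0, 0], [-4, 36, 0, 0], [-4, 36, 0, 0], [-4, 30, 0, 0]])

```text
time: 25.65
tcp_pos: [0.6043, -0.1677, 0.0968]
tool_rot: [3.072, 0.655, -0.004]
ft_force: [0.1, -0.2, -0.8]
grip_width: 0.024
gripper_force: 59.1
```

servo_tool(plan=[[-1, 15, 0, 0], [0, 8, 0, 0], [0, 0, 0, 0], [0, 0, 0, 0], [0, 0, 0, 0]])

```text
time: 26.07
tcp_pos: [0.6134, -0.1835, 0.0983]
tool_rot: [-3.07, -0.661, 0.001]
ft_force: [0.2, 0.5, -1.2]
grip_width: 0.0239
gripper_force: 59.1
```

```bash
python3 -c "
from h import *
go(.617,-.184,.047)"
```

```text
t 26.0667 tcp [ 0.6134 -0.1835  0.0983] tilt 0.06 total [ 3.1  2.  51.2] rows 2 each [ 1.5  1.  25.6] ff [ 0.2  0.5 -1.2] w 0.0239 59.12387870753264
```

servo_tool(plan=[[2, 1, 15, 0], [0, 0, 20, 0], [0, 0, 14, 0], [0, 0, 0, 0], [0, 0, 0, 0], [0, 0, 0, 0]])

```text
time: 26.57
tcp_pos: [0.6165, -0.1848, 0.0506]
tool_rot: [3.072, 0.659, 0.001]
ft_force: [-0.2, 0.4, -0.6]
grip_width: 0.0237
gripper_force: 59.1
```

```bash
python3 -c "
from h import *
go(.617,-.184,.047)
s=manip.observe();z=s['tcp_pos'][2]+.021
ims=track('lid_large',(.615,-.186),z)
fit('lid_large',ims,z,(.615,-.186))
mark('c11',[.615,-.186,.07],lambda s,R:[])"
```

```text
t 26.5667 tcp [ 0.6165 -0.1848  0.0506] tilt 0.05 total [ 0.8 -0.5  3.6] rows 1 each [ 0.8 -0.5  3.6] ff [-0.2  0.4 -0.6] w 0.0237 59.104562963293574
top conf 0.82 [379.8 201.1  22.9  45.5] pred [394.7 200.5] xy@z [ 0.6139 -0.1511  0.0716]
top conf 0.89 [393.8 203. ] pred [394.7 200.5] xy@z [ 0.6091 -0.1838  0.0716]
side conf 0.7 [312.6 175.3  46.6  25.7] pred [315.  177.2] xy@z [ 0.6252 -0.1924  0.0716]
side conf 0.83 [313.2 177.3] pred [315.  177.2] xy@z [ 0.619  -0.1837  0.0716]
lid_large top 0.82 [ 0.6143 -0.1377] res 21.5
lid_large side 0.7 [ 0.6129 -0.1796] res 0.5
lid_large BOTH [ 0.613  -0.1795] 29.6
side crop origin [282 137] scale 6
top crop origin [362 160] scale 6
[ 0.61607562 -0.18566058  0.04994463] 0.024209178914663457
```

View pics/c11.png

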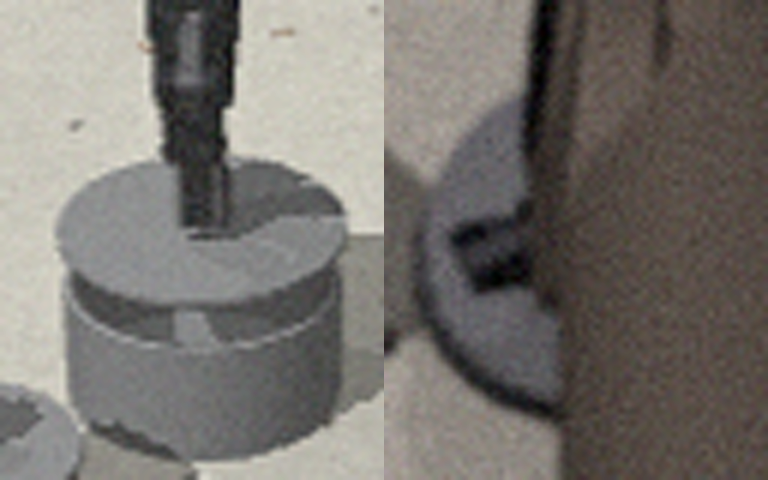

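Disc 57–348 and rim 65–342 share a centre, so the lid is well aligned. Lower and release.

servo_tool(plan=[[0, 0, 5, 0], [0, 0, 5, 0], [0, 0, 4, 0], [0, 0, 3, 0], [0, 0, 2, 0], [0, 0, 1, 0], [0, 0, 0, 0], [0, 0, 0, 0]])

```text
time: 27.73
tcp_pos: [0.616, -0.1856, 0.0297]
tool_rot: [-3.072, -0.658, -0.0]
ft_force: [0.1, 0.2, -0.2]
grip_width: 0.0238
gripper_force: 59.1
```

servo_tool(plan=[[0, 0, 1, 0], [0, 0, 1, 0], [0, 0, 0, 0], [0, 0, 0, 0]])

```text
time: 28.07
tcp_pos: [0.6163, -0.1857, 0.029]
tool_rot: [3.072, 0.657, 0.001]
ft_force: [-7.4, 1.5, 16.9]
grip_width: 0.0239
gripper_force: 61.1
```

Contact at the seated height. Release, lift, and move clear.

servo_tool(plan=[[0, 0, -1, 0], [0, 0, 0, 0], [0, 0, 0, 0], [0, 0, 0, 0], [0, 0, 0, 0], [0, 0, -5, 0], [0, 0, -15, 0], [0, 0, -30, 0], [0, 0, -35, 0], [0, 0, -30, 0]], gripper=-0.4)

```text
time: 28.9
tcp_pos: [0.6159, -0.1855, 0.1457]
tool_rot: [-3.072, -0.658, -0.0]
ft_force: [0.4, 0.4, 0.8]
grip_width: 0.0599
gripper_force: 0.0
```

servo_tool(plan=[[-20, 10, 0, 0], [-30, 15, 0, 0], [-30, 15, 0, 0], [-30, 15, 0, 0], [-30, 15, 0, 0], [-30, 15, 0, 0], [-30, 15, 0, 0], [-30, 15, 0, 0], [0, 0, 0, 0], [0, 0, 0, 0]])

```text
time: 29.73
tcp_pos: [0.4517, -0.3864, 0.144]
tool_rot: [3.073, 0.652, -0.0]
ft_force: [0.6, 0.1, 0.0]
grip_width: 0.0598
gripper_force: 0.0
```

```bash
python3 -c "
from h import *
ims={c:get_image(c) for c in('top','side')}
for n,z,g in(('lid_large',.05,(.615,-.186)),('lid_medium',.046,(.645,-.02)),('lid_small',.042,(.657,.212))):fit(n,ims,z,g)
A=ims['side']['pixels'][150:310,180:360];B=ims['top']['pixels'][160:260,200:440]
A=cv2.resize(A,None,fx=3,fy=3);B=cv2.resize(B,(320,133));B=np.vstack([B,np.zeros((A.shape[0]-133,320,3),np.uint8)])
B[150:450]=cv2.resize(ims['top']['pixels'],(320,300))
cv2.imwrite('pics/f.png',np.clip(np.hstack([A[:, :460],B])[:,:,::-1].astype(float)*1.5,0,255).astype(np.uint8));print(manip.observe()['tcp_pos'])"
```

```text
lid_large top 0.66 [ 0.6158 -0.1881] res 0.5
lid_large side 0.87 [ 0.6125 -0.1808] res 0.8
lid_large BOTH [ 0.6154 -0.1871] 1.6
lid_medium top 0.91 [ 0.6465 -0.0231] res 0.1
lid_medium side 0.96 [ 0.6436 -0.0189] res 0.3
lid_medium BOTH [ 0.6459 -0.0224] 1.2
lid_small top 0.93 [0.6578 0.2092] res 0.9
lid_small side 0.63 [0.653  0.2129] res 1.0
lid_small BOTH [0.6564 0.2106] 1.7
[ 0.45375118 -0.38400948  0.14361192]
```

View pics/f.png

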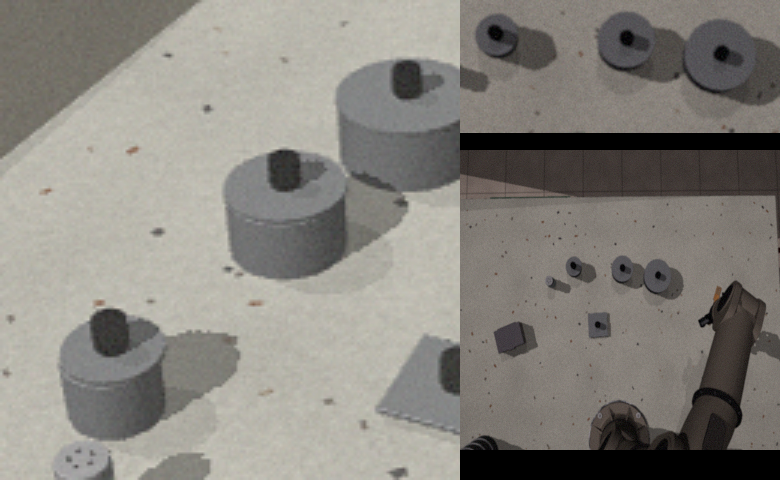

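All three lids are flat on their tins: side crop knobs are at (110,330), (285,170) and (407,78). The centres are within about 5 mm, and the bystanders are untouched.

```bash
python3 -c "
from h import *
print(close_job())"
```

```text
the job is handed in; nothing more can be done
None
```

All three round tins are closed with their matching lids, seated flat and within about 5 mm of centre by my camera check, and the job is handed in (no verdict was returned).

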